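Load a piston rod into the run-out rig and wind its clockwork drive

TASK

Take the piston rod with the brass collar from the wooden rack and lay it level in the two steel V-blocks of the run-out rig, its collar beyond the V-block and over the little black drive roller. Then wind the rig's spring drive: turn the brass key clockwise by a few part turns of a quarter turn or so, letting go for a fresh grip between them, until the white pointer stands in the green sector, never letting it run well into the red. Leave the other rod in the rack and everything else on the bench where it is.

Things in the scene. Friction and masses are not known exactly. Their poses are not given: they have to be found in the camera images.
- rig: Run-out rig, fixed; z up. Base plate 12 mm thick, x -150 to 110, y -115 to 115 mm. Front: two steel V-blocks at x = -100, y = -55 and 55 mm, each 68 (x) x 25 (y) mm, rim 52 mm above the bench; 90-degree Vs, 44 mm wide, 22 mm deep, run along y. Back: orange housing, x -15 to 95, y -105 to 105 mm, top at 70 mm, with a black dial (radius 50 mm) and the brass key. Origin at bench level.
- cradle (a point): Middle of the cradle, halfway between the two V-blocks, 47 mm above the bench: where the rod's origin lies when it rests level in both Vs. Axes as the rig's; y runs along the Vs towards the drive-roller end.
- roller (a point): Centre of the black rubber drive roller (17 mm diameter, 22 mm long), beyond the +y V-block, 90 mm from the cradle's middle; the seated rod's collar runs just above it. An orange bracket, 34 mm high, stands 105 to 112 mm from the cradle's middle.
- key_grip (a point): Middle of the brass key's flat blade, on its vertical axis, 113 mm above the bench. The blade is 60 mm long, 10 mm thick and 34 mm high (underside 26 mm above the housing); take it across its thickness. This frame turns with the key: x along the blade, y across it; the white pointer points to its -x.
- key (a joint): Key angle in rad, growing clockwise seen from above. At 0 the blade lies along the rig's x and the white pointer (48 mm, under the blade) points to the rig's -x. Green sector 4.1 to 4.8, red 4.8 to 6.0, stop at 6.0. The spring resists with 0.1 to 0.2 N m; a ratchet keeps the key where it is let go.
- rack: Wooden rack, fixed to the bench, 180 (x) x 150 (y) mm, base 10 mm thick. Four V-notches like those of the rig, at x = -45 and +45 mm, y = -55 and +55 mm, carry two rods parallel to its y, 47 mm (axis) above the bench. Origin in the middle of its underside.
- rod: Piston rod with the BRASS collar, lying in either place of the rack: steel bar 24 mm diameter, 192 mm long (y from -90 to 102 mm), with a collar of 36 mm diameter from y = 78 to 102 mm. Origin on its axis, near the middle; y along the axis towards the collar; about 0.4 kg. It may be rolled about its axis.
- rod_collar (a point): Middle of the brass collar on the rod's axis, 90 mm from the rod's origin.
- rod_tail (a point): Point on the rod's axis near its plain end, 83 mm from the rod's origin.
- other_rod: The other rod in the rack, same size, with a BLACK collar; stays in the rack. Origin on its axis.
- wrench: Steel wrench, 170 mm, lying on the bench; bystander.
- bearing: Dark steel bearing ring, 54 mm across, 16 mm high; bystander.
- seal: Black rubber seal ring, 66 mm across, 18 mm high; bystander.
- mallet: Hammer, 220 mm, lying on the bench; bystander.
- cup: Blue plastic cup, 74 mm across, 95 mm high; bystander.
- oil: Yellow oil bottle with a red cap, 60 mm across, 150 mm high; bystander.

How it is judged:
On the way, in this order (a step that is already met when the one before it is completed fails the run):
1. the brass-collared rod lies level in both V-blocks, collar over the drive roller, let go (x of rod_collar in the frame of cradle between -0.005 and 0.005 m and x of rod_tail in the frame of cradle between -0.005 and 0.005 m and z of rod_collar in the frame of cradle between -0.004 and 0.004 m and z of rod_tail in the frame of cradle between -0.004 and 0.004 m and y of rod_collar in the frame of cradle between 0.079 and 0.101 m and contact force between rod and the fingers below 0.1 N and linear speed of rod below 0.02 m/s), for 0.2 s.
2. the key, part wound (pointer between 1.6 and 3.9 rad), is let go for a fresh grip (value of joint key between 1.6 and 3.9 rad and contact force between rig and the fingers below 0.1 N), for 0.1 s.
3. the key is wound until the pointer stands in the green sector (value of joint key between 4.1 and 4.8 rad), for 0.2 s.
At the end, for the whole second after the job is handed in: The brass-collared rod lies still and released in both V-blocks, collar and tail within 5 mm sideways and 4 mm in height of the cradle axis, collar within 11 mm of the roller lengthwise; the key is at rest between 4.1 and 4.8 rad (pointer in the green) (all of step 1 and all of step 3 and velocity of joint key between -0.05 and 0.05 rad/s); the robot touches nothing.
It fails at once if the key is wound well into the red (past 5.0 rad) (value of joint key above 5 rad).
It fails at once if the other rod or a bystander is moved more than 25 mm (distance of any of other_rod, wrench, bearing, seal, mallet, cup, oil from where it was at the start of the episode above 0.025 m).
It also fails if it takes over 69 s, if anything falls off the work surface, if the arm or the gripper's body presses on something with over 40 N, if the wrist force passes 120 N, or if a joint passes its speed limit or range.

ROBOT

A 7-joint arm with a two-finger parallel gripper is mounted at the origin on the work surface. World frame = base frame: x ahead of the robot, y to its left, z up, the work surface at z = 0. Lengths are in m, angles in rad, forces in N, time in s.
With the tool pointing down it reaches from about 0.4 to 0.875 m from the base axis. Payload 19.3 kg.
Tool frame: the origin (TCP) lies on the centre line of the jaws, within the pads' length; the fingertips stand 14 mm ahead of it and the grasp point (between the pads) lies 5 mm behind it; z points along the fingers, y is the line along which they close (so a half turn about z gives the same grasp; the last joint's range is limited). The gripper opens to 85 mm and grips with 20 to 120 N. Pads are 22 mm wide; open, the fingers measure 114 mm over their backs; the gripper's body (76 mm by 85 mm) begins 54 mm behind the grasp point. The pads swing forward as they close: fully open they stand 13 mm farther back than shut.
Start: joints at [1.161, 0.521, -0.036, 1.599, 0.021, 1.021, -0.113], TCP at [0.208, -0.589, 0.245] pointing down, gripper open.
Joint ranges: [-2.91, 2.91], [-0.3, 2.13], [-1.5, 1.42], [0.17, 2.43], [-1.26, 4.41], [0.16, 1.93], [-2.52, 2.52]. Speed limits (rad/s): [1.89, 1.89, 2.39, 2.39, 3.01, 3.01, 3.01].

INTERFACE

Orientations are given as [roll, pitch, yaw] about the fixed x, y, z axes, in that order (R = Rz(yaw) Ry(pitch) Rx(roll)).
In Python, from workcell import bot, grab_frame, regions_of gives the robot as it stands. The module is installed in compiled form; this text tells all that it offers.
- The arm moves only by the tool play_rows, never from a script. Its argument "plan" is a list of rows, each a list of 3 entries, a list of its own where there are three numbers: the shift along the tool's x, y, z in units of 2.5 cm (1.0 is 2.5 cm), then the turn, a rotation vector about the tool's x, y, z in units of 0.15 rad (1.0 is 0.15 rad), then the closure, from -1 (fully open) to 1 (shut). In form: [[[tx, ty, tz], [rx, ry, rz], jaw], ...]. A call has 1 to 20 rows; each row shifts and turns the commanded pose from where the row before left it, along the tool's axes as they then stand; what a row does not reach is not made up. A row lasts 1/8 s, in which the tool goes at most 62.5 mm and 10.7 degrees, less where a joint would pass 70% of its speed; a pose out of reach is approached as far as the arm can. A call with a number of a shift or a turn outside -1 to 1 is refused whole. A call with a gripper value outside its range is refused whole. The fingers move at their own pace and stop on an object; "newtons" is the grip in N (left out, the last holds). Time passes only in rows, so rows that do not move let the fingers close. It gives the time, the measured TCP pose, the force, the opening and the grip force at its end, in the units of the state.
- bot.observe(): the state, without advancing time (a new reading comes with each control period).
- grab_frame(name): name is "scene" or "top" or "wrist"; returns a dict with "pixels" (384x512x3 uint8, red, green, blue), "depth" (384x512 float32, m along the optical axis (not along the pixel's ray), 0 where there is no reading), "camera_matrix" (3x3 intrinsics, pixels), "R" (3x3) and "t" (3): a world point X has camera coordinates R X + t. Camera axes: x right, y down, z forward; pixel columns grow to the right and rows downward; lengths in m; the calibration is good to about 2 mm. A picture is of the moment at which its call begins.
- bot.job_done(): hands the job in; it is judged then, once.
Trained networks look in the newest picture that a camera, given by its name, has taken for a name from the list of things; names that differ only in an ending like _2 or _b are one class to them, and where a whole thing is asked for, a point or a joint stands for the part that bears it (a point fixed in the world has none). Each returns a list of dicts, best first, with "p" (0 to 1); they miss things now and then, are a little off and sometimes report something else, mostly with a low value. They report only what shows in the picture. A call takes as long as a camera call.
- regions_of(thing, camera): "mask" (384x512 bool, what is visible of it) and "box" ([left, top, right, bottom] in pixels, round what is visible of it).
The state is a dict: "clock": time; "qpos": joint angles; "qd": joint speeds; "joint_efforts": joint torques, N m; "position": TCP position; "tool_rot": TCP orientation; "force": force on the tool from outside, world axes, zero at the start; "moment": the same for the moment, N m; "grip_width": finger opening in m; "finger_force": force on a finger pad.
Only numpy, scipy, OpenCV 4.12 (cv2) and the standard library are available. Lean on these libraries where they do the work, as an engineer would, in place of code of your own. Each camera call takes 0.05 s, during which the arm holds its last target. There are 200 camera calls.

## Working session

There is one attempt and no reset: what is moved stays moved. The work goes in short steps, Python scripts to look and compute and a tool call to move; the robot and the scene stay as the last step left them, time stands still between calls to the robot, and variables do not carry over. Pictures are saved under pics/ and viewed, at most 10 in all, crops included, and the job is handed in when it is done.

Besides the shell and the picture viewer there is one more tool, called after "Request:" in YAML: its name, and indented under it one key for each argument. play_rows: Moves the arm, as the interface text tells. Its arguments: {"type":"object","properties":{"plan":{"type":"array"},"newtons":{"type":"number"}},"required":["plan"]}

```bash
mkdir -p pics
cat > h.py <<'E'
import numpy as np, cv2
from workcell import bot, grab_frame, regions_of
def cloud(f):
    d=f["depth"]; K=f["camera_matrix"]; v,u=np.mgrid[:d.shape[0],:d.shape[1]]
    P=np.stack([(u-K[0,2])/K[0,0]*d,(v-K[1,2])/K[1,1]*d,d],-1)
    W=(P-f["t"])@f["R"]; W[d<=0]=np.nan
    return W
def save(f,n): cv2.imwrite("pics/"+n,f["pixels"][:,:,::-1])
E
python3 - <<'E'
from h import *
np.set_printoptions(precision=4,suppress=True)
print(bot.observe())
for c in ["top","scene"]:
    f=grab_frame(c); W=cloud(f); save(f,c+"0.png")
    np.savez(c+"0.npz",W=W,px=f["pixels"],K=f["camera_matrix"],R=f["R"],t=f["t"])
    print(c,f["camera_matrix"],f["R"],f["t"])
    for n in ["rod","other_rod","rod_collar","rig","rack","key","key_grip","roller","wrench","bearing","seal","mallet","cup","oil"]:
        for r in regions_of(n,c)[:2]:
            m=r["mask"]; p=W[m]; print(n,round(r["p"],2),r["box"],m.sum(),np.nanmedian(p,0),np.nanmax(p[:,2]) if m.any() else 0)
            np.save(f"m_{c}_{n}.npy",m) if r is not None and r["p"]>.5 else 0
E
```

```text
{'clock': 0.0, 'qpos': array([ 1.1608,  0.5221, -0.0363,  1.6   ,  0.0212,  1.0211, -0.1128]), 'qd': array([-0.0013,  0.0002,  0.002 , -0.0019, -0.0008, -0.0003, -0.0003]), 'joint_efforts': array([ -0.0021, -92.7107,   1.9802, -36.9932,   0.018 ,   0.0082,
         0.    ]), 'position': array([ 0.2082, -0.589 ,  0.2447]), 'tool_rot': array([-3.1404,  0.0001,  0.3398]), 'force': array([-0.1107,  0.6494,  0.054 ]), 'moment': array([0.0309, 0.0099, 0.0322]), 'finger_force': 0.0, 'grip_width': 0.08517424417184015}
top [[464.2769   0.     250.51  ]
 [  0.     464.2769 189.601 ]
 [  0.       0.       1.    ]] [[-0.0148 -0.9996  0.0222]
 [-0.9954  0.0126 -0.0947]
 [ 0.0944 -0.0235 -0.9953]] [-0.0169  0.529   1.5495]
rod 0.64 [295.5, 206.5, 354.1, 217.6] 438 [ 0.4536 -0.2642  0.0574] 0.07002953516566501
rod 0.55 [120.4, 248.6, 162.4, 280.6] 339 [0.2707 0.3449 0.0065] 0.016716219642201883
other_rod 0.82 [297.4, 177.8, 354.0, 189.0] 363 [ 0.5433 -0.2661  0.0578] 0.06988602397885124
rod_collar 0.78 [297.8, 204.5, 352.5, 218.8] 456 [ 0.4536 -0.2595  0.0569] 0.07002953516566501
rod_collar 0.62 [2
[... 2504 characters left out ...]
.68 [256.9, 231.1, 279.5, 249.5] 261 [0.6183 0.1304 0.1124] 0.1358730121284888
roller 0.96 [227.6, 201.9, 338.6, 298.6] 6156 [0.6043 0.1584 0.0437] 0.1358730121284888
wrench 0.67 [370.1, 195.5, 409.4, 238.3] 274 [0.285  0.36   0.0068] 0.014827218295854701
wrench 0.54 [256.4, 230.1, 284.9, 244.1] 276 [0.6182 0.1293 0.1115] 0.1358730121284888
bearing 0.67 [364.2, 252.5, 380.3, 271.5] 223 [0.4669 0.3799 0.015 ] 0.02293779035662158
seal 0.84 [167.6, 255.6, 189.7, 276.5] 307 [ 0.7825 -0.0585  0.0166] 0.024011696668306284
mallet 0.87 [195.3, 115.1, 249.7, 152.9] 533 [ 0.2845 -0.273   0.0218] 0.03170842446549115
cup 0.89 [123.2, 188.6, 150.0, 228.4] 717 [ 0.7309 -0.2807  0.0632] 0.10183393521526214
```

View pics/top0.png

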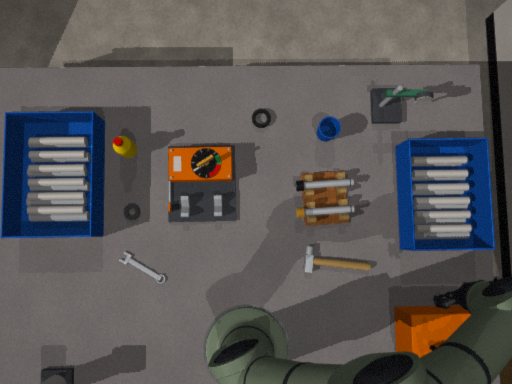

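View pics/scene0.png

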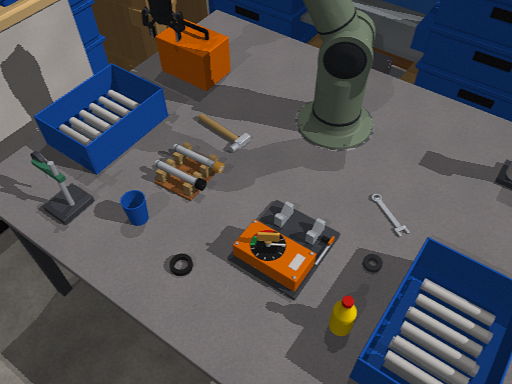

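The scene image shows the rack at about (186,173), with the brass-collared rod on the robot's side (collar about (218,165)) and the black one beyond it. In the top view, the rig is at (202,182) with its roller bracket on the left (+y) at (170,206). Next I'll fit the poses.

```bash
cat > fit.py <<'E'
from h import *
np.set_printoptions(precision=4,suppress=True)
for c in ["top","scene"]:
    D=np.load(c+"0.npz"); W=D["W"].reshape(-1,3); px=D["px"].reshape(-1,3).astype(int)
    def rect(name,m):
        p=W[m]; r=cv2.minAreaRect((p[:,:2]*1000).astype(np.float32)); print(c,name,m.sum(),r,np.median(p[:,2]))
    inr=(abs(W[:,0]-.57)<.2)&(abs(W[:,1]-.14)<.17)
    rect("rigall",inr&(W[:,2]>.008)&(W[:,2]<.09))
    rect("housing",inr&(abs(W[:,2]-.07)<.006))
    rect("vblocks",inr&(abs(W[:,2]-.052)<.006)&(W[:,0]<.54))
    for s in (0,1):
        m=inr&(abs(W[:,2]-.052)<.006)&(W[:,0]<.54)&((W[:,1]>.135) if s else (W[:,1]<.135)); rect("v%d"%s,m)
    k=inr&(W[:,2]>.112); rect("keytop",k)
    p=W[k][:,:2]; u,s,vt=np.linalg.svd(p-p.mean(0)); print("keydir",vt[0],p.mean(0),s)
    # white pointer
    wp=inr&(W[:,2]>.07)&(W[:,2]<.105)&(px.min(1)>150); print("white",W[wp][:30])
    for nm,x0 in (("rod",.455),("other",.545)):
        m=(abs(W[:,0]-x0)<.03)&(abs(W[:,1]+.26)<.14)&(W[:,2]>.052)
        # bar without wood: grey
        g=m&(px.max(1)-px.min(1)<40)&(W[:,2]<.063)
        p=W[g]; a=np.polyfit(p[:,1],p[:,0],1); print(c,nm,"line x(y)",a,"at -.26",np.polyval(a,-.26),p[:,1].min(),p[:,1].max(),np.median(p[:,2]))
        q=W[m]; print("  y range",q[:,1].min(),q[:,1].max(),"collar pts",q[q[:,2]>.0625].mean(0),q[q[:,2]>.0625][:,1].min(),(q[:,2]>.0625).sum(), px[m][q[:,2]>.0625].mean(0))
a=cv2.imread("pics/top0.png")[135:235,160:360]; b=cv2.imread("pics/scene0.png")[195:305,220:345]
a=cv2.resize(a,(800,400),interpolation=2);b=cv2.resize(b,None,fx=5,fy=5,interpolation=2)
cv2.imwrite("pics/tc.png",a);cv2.imwrite("pics/sc.png",b)
E
python3 fit.py
```

```text
top rigall 4703 ((569.695556640625, 141.25253295898438), (325.72454833984375, 398.4355773925781), 88.24897766113281) 0.03454862883455702
top housing 1801 ((614.6642456054688, 144.01040649414062), (110.464111328125, 208.7810516357422), 0.04109027609229088) 0.07023659754085063
top vblocks 158 ((475.33660888671875, 141.68496704101562), (67.36930084228516, 133.75064086914062), 0.8160191774368286) 0.0512922712124233
top v0 82 ((476.3016662597656, 86.92906188964844), (23.48401641845703, 67.07261657714844), 89.74605560302734) 0.051575599705015476
top v1 76 ((474.55352783203125, 196.67869567871094), (67.360107421875, 23.725570678710938), 0.7928846478462219) 0.05061740633105985
top keytop 72 ((614.9256591796875, 123.55940246582031), (10.55784797668457, 57.97340393066406), 33.59560775756836) 0.12820361445584907
keydir [-0.5334  0.8459] [0.6141 0.124 ] [0.1415 0.0273]
white [[0.6358 0.2282 0.0701]
 [0.6353 0.2212 0.073 ]
 [0.6357 0.2117 0.0702]
 [0.6321 0.2213 0.0722]
 [0.6319 0.2114 0.0727]
 [0.6288 0.2181 0.0718]
 [0.628  0.2077 0.0762]
 [0.6252 0.2212 0.0733]
 [0.6252 0.2114 0.0726]
 [0.6217
[... 2457 characters left out ...]
[0.5932 0.2147 0.074 ]
 [0.5979 0.2113 0.0718]
 [0.5955 0.2132 0.0703]
 [0.5926 0.2178 0.0707]
 [0.6018 0.2106 0.0713]
 [0.5984 0.215  0.0708]
 [0.5983 0.2179 0.0734]]
scene rod line x(y) [-0.0546  0.444 ] at -.26 0.4581476342019487 -0.36445372426574685 -0.1715228100352403 0.05716181167708326
  y range -0.36445372426574685 -0.1715228100352403 collar pts [ 0.4532 -0.2068  0.0653] -0.3516553394700676 27 [149.7407 117.5926  66.4444]
scene other line x(y) [-0.05    0.5351] at -.26 0.5480988441197723 -0.36705185592324213 -0.17310124562329493 0.05746949569207613
  y range -0.36705185592324213 -0.17099033033117378 collar pts [ 0.5443 -0.2077  0.0644] -0.3291870985620092 42 [59.9762 60.8095 63.2381]
```

View pics/tc.png

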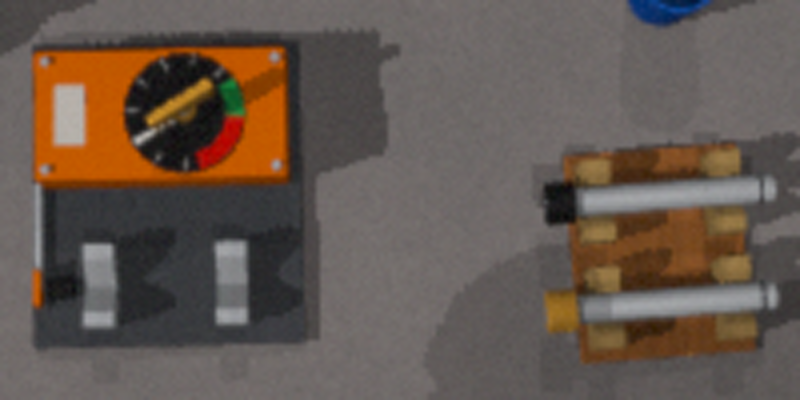

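View pics/sc.png

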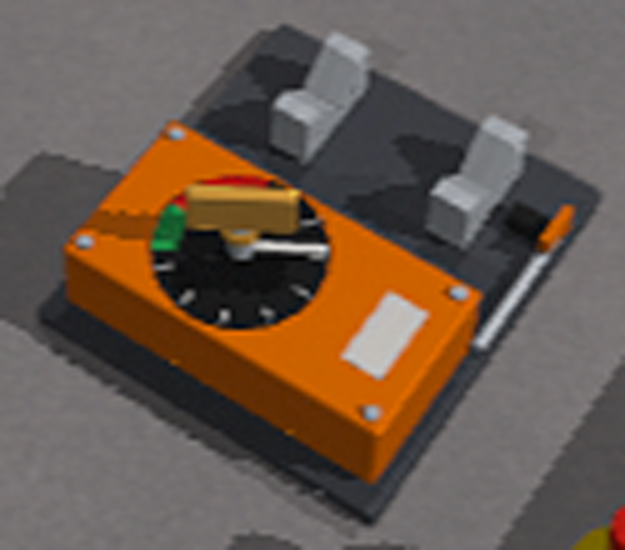

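The top crop shows the brass collar at the left (+y) end of the near rod. On the rig, the roller and orange bracket are also on the left, so both point the same way. The pointer stands at about 1.02 rad; green is at the right and red below it. I'm moving above the rod now.

Request:
play_rows:
  plan:
    - [[0,0,-1],[0,0,0],-1]
    - [[0.5,-0.3,-1],[0,0,0],-1]
    - [[0.97,-0.61,0],[0,0,0],-1]
    - [[0.97,-0.61,0],[0,0,0],-1]
    - [[0.97,-0.61,0],[0,0,0],-1]
    - [[0.97,-0.61,0],[0,0,0],-1]
    - [[0.97,-0.61,0],[0,0,0],-1]
    - [[0.97,-0.61,0],[0,0,0],-1]
    - [[0.97,-0.61,0],[0,0,0],-1]
    - [[0.97,-0.61,0],[0,0,0],-1]
    - [[0.97,-0.61,0],[0,0,0],-1]
    - [[0.97,-0.61,0],[0,0,0],-1]
    - [[0.97,-0.61,0],[0,0,0],-1]
    - [[0.97,-0.61,0],[0,0,0],-1]
    - [[0.97,-0.61,0],[0,0,0],-1]
    - [[0.5,-0.3,0],[0,0,0],-1]
  newtons: 60

```text
clock: 3.5
position: [0.4588, -0.2737, 0.2953]
tool_rot: [-3.142, -0.0, 0.341]
force: [-0.4, -0.5, 1.0]
grip_width: 0.0856
finger_force: 0.0
```

Request:
play_rows:
  plan:
    - [[0,0,0],[0,0,-0.95],-0.6]
    - [[0,0,0],[0,0,-0.95],-0.5]
    - [[0,0,0],[0,0,-0.95],-0.4]
    - [[0,0,0],[0,0,-0.95],-0.3]
    - [[0,0,0],[0,0,-0.95],-0.3]
    - [[0,0,0],[0,0,-0.95],-0.3]
    - [[0,0,0],[0,0,-0.95],-0.3]
    - [[0,0,0],[0,0,-0.95],-0.3]
    - [[0,0,0],[0,0,-1],-0.3]
    - [[0,0,0],[0,0,0],-0.3]
    - [[0,0,0],[0,0,0],-0.3]

```text
clock: 4.88
position: [0.4578, -0.2751, 0.2953]
tool_rot: [-3.142, 0.0, 1.626]
force: [0.7, 0.1, 0.3]
grip_width: 0.0557
finger_force: 0.0
```

```bash
cat >> h.py <<'E'
from scipy.spatial.transform import Rotation as Ro
def go(tgt,yaw=None):
    "units to go: shift in the tool axes now, turn about tool z"
    o=bot.observe(); R=Ro.from_euler("xyz",o["tool_rot"]).as_matrix()
    print("t",round(o["clock"],2),"pos",o["position"],"rot",o["tool_rot"],"w",o["grip_width"],"F",o["force"],o["finger_force"])
    print("shift units",(R.T@(np.array(tgt)-o["position"]))/.025, "turn units", None if yaw is None else -((yaw-o["tool_rot"][2]+np.pi)%(2*np.pi)-np.pi)/.15)
E
python3 - <<'E'
from h import *
np.set_printoptions(precision=4,suppress=True)
f=grab_frame("wrist"); W=cloud(f); save(f,"w1.png")
go([.4557,-.2605,.042],1.629)
for n in ["rod","rod_collar"]:
    for r in regions_of(n,"wrist")[:2]:
        print(n,r["p"],r["box"])
P=W.reshape(-1,3); px=f["pixels"].reshape(-1,3).astype(int)
m=(abs(P[:,0]-.455)<.03)&(P[:,2]>.0525)&(P[:,2]<.062)&(px.max(1)-px.min(1)<40)
p=P[m]; print(m.sum())
if m.sum()>50:
    a=np.polyfit(p[:,1],p[:,0],1); print(a,np.polyval(a,-.26),p[:,1].min(),p[:,1].max(),np.median(p[:,2]))
m=(abs(P[:,0]-.455)<.03)&(P[:,2]>.061)&(abs(P[:,1]+.19)<.06); q=P[m]; print(m.sum(), q.mean(0) if m.any() else 0,q[:,1].min(),q[:,1].max(), q[:,2].max())
E
```

```text
t 4.92 pos [ 0.4579 -0.275   0.2953] rot [-3.1415  0.0001  1.6266] w 0.05539962827453317 F [-0.0043 -0.1541  0.3222] 0.0
shift units [ 0.5865 -0.0541 10.1324] turn units -0.016270680131018622
rod 0.74 [238.2, 59.4, 274.8, 228.8]
rod_collar 0.7 [239.4, 58.4, 274.1, 228.7]
2413
[-0.063   0.4389] 0.4552962683038787 -0.36360153435959236 -0.1939046914354393 0.056517391869341314
422 [ 0.4504 -0.1838  0.063 ] -0.19624699472077903 -0.17184851029463696 0.06629318460833838
```

View pics/w1.png

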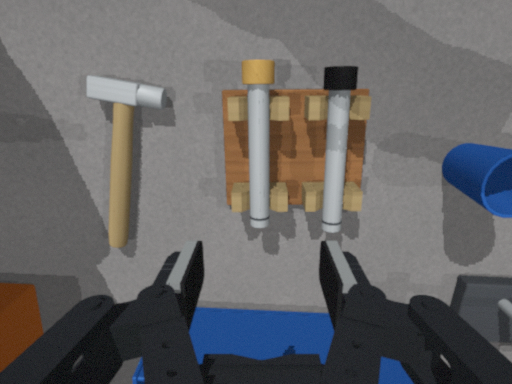

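The wrist view shows the brass rod upright at column 259, collar on top at row 70 and clear of the other rod at column 337. This matches the fit, so I'm going down and gripping.

Request:
play_rows:
  plan:
    - [[0.3,-0.05,1],[0,0,0],-0.3]
    - [[0.3,0,1],[0,0,0],-0.3]
    - [[0,0,1],[0,0,0],-0.3]
    - [[0,0,1],[0,0,0],-0.3]
    - [[0,0,1],[0,0,0],-0.3]
    - [[0,0,1],[0,0,0],-0.3]
    - [[0,0,1],[0,0,0],-0.3]
    - [[0,0,1],[0,0,0],-0.3]
    - [[0,0,1],[0,0,0],-0.3]
    - [[0,0,0.6],[0,0,0],-0.3]
    - [[0,0,0.5],[0,0,0],-0.3]
    - [[0,0,0],[0,0,0],-0.3]
    - [[0,0,0],[0,0,0],1]
    - [[0,0,0],[0,0,0],1]
    - [[0,0,0],[0,0,0],1]
    - [[0,0,0],[0,0,0],1]
    - [[0,0,0],[0,0,0],1]
    - [[0,0,0],[0,0,0],1]

```text
clock: 7.28
position: [0.4541, -0.2603, 0.0433]
tool_rot: [-3.139, 0.0, 1.629]
force: [-12.2, 0.1, 12.5]
grip_width: 0.022
finger_force: 58.1
```

Request:
play_rows:
  plan:
    - [[0,0,-0.5],[0,0,0],1]
    - [[0,0,-1],[0,0,0],1]
    - [[0,0,-1],[0,0,0],1]
    - [[0,0,-1],[0,0,0],1]
    - [[0,0,-1],[0,0,0],1]
    - [[0,0,-0.5],[0,0,0.3],1]
    - [[1,0,0],[0,0,0],1]
    - [[1,0,0],[0,0,0],1]
    - [[1,0,0],[0,0,0],1]
    - [[1,0,0],[0,0,0],1]
    - [[1,0,0],[0,0,0],1]
    - [[1,0,0],[0,0,0],1]
    - [[1,0,0],[0,0,0],1]
    - [[0,0,0],[0,0,0],1]
    - [[0,0,0],[0,0,0],1]

```text
clock: 9.15
position: [0.4534, -0.0853, 0.1678]
tool_rot: [-3.142, 0.0, 1.584]
force: [-0.5, -0.7, -4.6]
grip_width: 0.0222
finger_force: 59.8
```

Run:
```python
from h import *
np.set_printoptions(precision=4,suppress=True)
go([.4758,.157,.0433],1.583)
for c in ["wrist","top"]:
    f=grab_frame(c); W=cloud(f); save(f,"lift_%s.png"%c); o=bot.observe(); t=o["position"]
    P=W.reshape(-1,3); px=f["pixels"].reshape(-1,3).astype(int)
    m=(abs(P[:,0]-t[0])<.03)&(abs(P[:,1]-t[1])<.14)&(P[:,2]>t[2]+.01-.012)&(P[:,2]<t[2]+.03)
    brass=m&(px[:,0]-px[:,2]>50)
    for nm,k in (("brass",brass),("tail",m&(P[:,1]<t[1]-.06)),("front",m&(P[:,1]>t[1]+.03)&(P[:,1]<t[1]+.06))):
        p=P[k]; print(c,nm,k.sum(), (np.median(p,0),p[:,1].min(),p[:,1].max(),np.percentile(p[:,2],95)) if k.any() else 0)
```

```text
t 9.15 pos [ 0.4534 -0.0853  0.1678] rot [-3.1415  0.0002  1.5837] w 0.02221357752943797 F [-0.4544 -0.7314 -4.5526] 59.82572078704834
shift units [9.6815 1.0203 4.978 ] turn units 0.004435749214041588
wrist brass 7154 (array([ 0.4527, -0.008 ,  0.186 ]), np.float64(-0.09008898677260292), np.float64(0.0034306524762589925), np.float64(0.188258115891729))
wrist tail 0 0
wrist front 4618 (array([ 0.4534, -0.0397,  0.1804]), np.float64(-0.055575206763730386), np.float64(-0.02559385368241954), np.float64(0.1823298476807466))
top brass 83 (array([ 0.451 , -0.012 ,  0.1851]), np.float64(-0.024005641606946862), np.float64(-0.002529377972725454), np.float64(0.19193789006054662))
top tail 0 0
top front 20 (array([ 0.4498, -0.0301,  0.1821]), np.float64(-0.03616123090112901), np.float64(-0.026954505752370576), np.float64(0.18511831824690145))
```

View pics/lift_wrist.png

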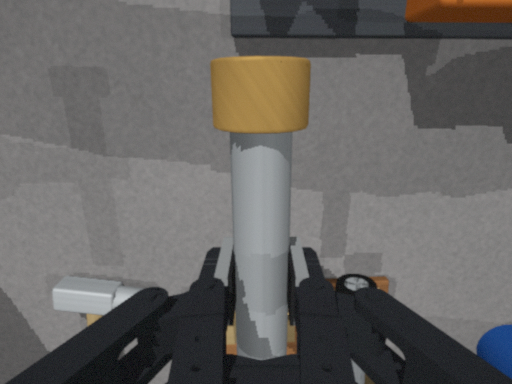

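The wrist view shows the rod held straight, with the collar at (260,95). I'll carry it over the cradle and lower it.

Request:
play_rows:
  plan:
    - [[1,0.1,0],[0,0,0],1]
    - [[1,0.1,0],[0,0,0],1]
    - [[1,0.1,0],[0,0,0],1]
    - [[1,0.1,0],[0,0,0],1]
    - [[1,0.1,0],[0,0,0],1]
    - [[1,0.1,0],[0,0,0],1]
    - [[1,0.1,0],[0,0,0],1]
    - [[1,0.1,0],[0,0,0],1]
    - [[1,0.1,0],[0,0,0],1]
    - [[0.7,0.1,0],[0,0,0],1]
    - [[0,0,1],[0,0,0],1]
    - [[0,0,1],[0,0,0],1]
    - [[0,0,1],[0,0,0],1]
    - [[0,0,0],[0,0,0],1]
    - [[0,0,0],[0,0,0],1]

```text
clock: 11.12
position: [0.4755, 0.1579, 0.0936]
tool_rot: [3.141, -0.0, 1.584]
force: [0.5, 0.1, -3.4]
grip_width: 0.0217
finger_force: 59.7
```

Run:
```python
from h import *
np.set_printoptions(precision=4,suppress=True)
go([.4758,.1575,.0433],1.583)
f=grab_frame("wrist"); W=cloud(f); save(f,"w3.png"); np.savez("w3.npz",W=W,px=f["pixels"])
P=W.reshape(-1,3); px=f["pixels"].reshape(-1,3).astype(int)
m=(abs(P[:,2]-.052)<.004)&(abs(P[:,0]-.476)<.05)&(P[:,1]>.17)&(P[:,1]<.23)
p=P[m]; print("vblock",m.sum(), p.min(0),p.max(0),np.median(p,0),cv2.minAreaRect((p[:,:2]*1000).astype(np.float32)))
m=(abs(P[:,2]-.070)<.004)&(P[:,0]>.5)&(px[:,0]-px[:,2]>80); p=P[m]; print("housing",m.sum(),np.percentile(p,[1,99],axis=0))
b=(abs(P[:,0]-.476)<.03)&(P[:,2]>.09)&(px[:,0]-px[:,2]>50)&(P[:,1]>.18); p=P[b]; print("brass",b.sum(),np.percentile(p,[1,50,99],axis=0))
```

```text
t 11.12 pos [0.4755 0.1579 0.0936] rot [ 3.141  -0.0002  1.5843] w 0.02174530048923958 F [ 0.5225  0.1012 -3.3901] 59.73021984100342
shift units [-0.0157  0.01    2.0104] turn units 0.008613808454391858
vblock 2682 [0.4426 0.1883 0.048 ] [0.511  0.2138 0.0532] [0.4947 0.2015 0.0508] ((476.80194091796875, 201.02316284179688), (68.41423797607422, 25.323017120361328), 0.19197306036949158)
housing 14133 [[0.5618 0.0908 0.0663]
 [0.6088 0.25   0.0721]]
brass 7192 [[0.458  0.2232 0.1005]
 [0.4748 0.2352 0.1117]
 [0.4912 0.2461 0.1145]]
```

View pics/w3.png

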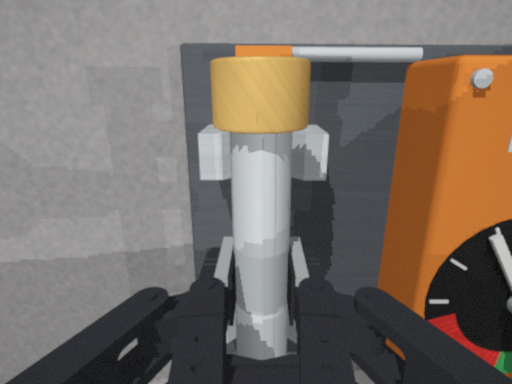

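The wrist view shows the rod centred over the +y V-block at (262,152), with the collar just short of the bracket. I'll shift 2 mm away from the bracket and lower.

Request:
play_rows:
  plan:
    - [[-0.08,0.04,0.5],[0,0,0],1]
    - [[0,0,0.5],[0,0,0],1]
    - [[0,0,0.4],[0,0,0],1]
    - [[0,0,0.3],[0,0,0],1]
    - [[0,0,0.2],[0,0,0],1]
    - [[0,0,0],[0,0,0],1]
    - [[0,0,0],[0,0,0],1]

```text
clock: 12.05
position: [0.4762, 0.156, 0.0455]
tool_rot: [3.141, -0.0, 1.585]
force: [-0.1, -0.1, -4.7]
grip_width: 0.0221
finger_force: 59.9
```

Request:
play_rows:
  plan:
    - [[0,0,0.08],[0,0,0],1]
    - [[0,0,0],[0,0,0],1]
    - [[0,0,0],[0,0,0],0.4]
    - [[0,0,0],[0,0,0],0]
    - [[0,0,0],[0,0,0],-0.3]
    - [[0,0,0],[0,0,0],-0.3]
    - [[0,0,0],[0,0,0],-0.3]
    - [[0,0,0],[0,0,0],-0.3]
    - [[0,0,-0.5],[0,0,0],-0.3]
    - [[0,0,-1],[0,0,0],-0.3]
    - [[0,0,-1],[0,0,0],-0.3]
    - [[0,0,-1],[0,0,0],-0.3]
    - [[0,0,-1],[0,0,0],-0.3]
    - [[0,0,-1],[0,0,0],-0.3]
    - [[0,0,-1],[0,0,0],-0.3]
    - [[0,0,-1],[0,0,0],-0.3]
    - [[0,0,0],[0,0,0],-0.3]

```text
clock: 14.18
position: [0.4766, 0.1562, 0.233]
tool_rot: [3.138, -0.001, 1.585]
force: [0.1, 0.5, -0.9]
grip_width: 0.0554
finger_force: 0.0
```

Run:
```python
from h import *
np.set_printoptions(precision=4,suppress=True)
f=grab_frame("wrist"); W=cloud(f); save(f,"w4.png")
P=W.reshape(-1,3); px=f["pixels"].reshape(-1,3).astype(int)
m=(abs(P[:,0]-.476)<.025)&(P[:,2]>.0525)&(P[:,2]<.075)&(P[:,1]<.27)&(P[:,1]>.03)
b=m&(px[:,0]-px[:,2]>50)
p=P[b];print("brass",b.sum(),np.percentile(p,[1,50,99],axis=0))
p=P[m&~b]; a=np.polyfit(p[:,1],p[:,0],1); print("bar",a,np.polyval(a,.145),np.percentile(p,[1,50,99],axis=0))
for lo,hi in ((.05,.08),(.12,.16),(.19,.22)):
    q=p[(p[:,1]>lo)&(p[:,1]<hi)]; print(lo,len(q),np.percentile(q[:,2],90) if len(q) else 0)
m=(abs(P[:,2]-.070)<.004)&(P[:,0]>.5)&(px[:,0]-px[:,2]>80); p=P[m]; print("housing",m.sum(),np.percentile(p,[1,99],axis=0), cv2.minAreaRect((p[:,:2]*1000).astype(np.float32)))
k=(P[:,2]>.118)&(P[:,2]<.137)&(abs(P[:,0]-.615)<.06)&(abs(P[:,1]-.125)<.06); p=P[k]
print("key",k.sum(), cv2.minAreaRect((p[:,:2]*1000).astype(np.float32)) if k.any() else 0)
go([.615,.125,.17],2.13)
```

```text
brass 1018 [[0.4607 0.2213 0.0532]
 [0.4768 0.2329 0.0617]
 [0.4931 0.2443 0.065 ]]
bar [-0.008   0.4786] 0.47741831580955096 [[0.4672 0.0553 0.0526]
 [0.4774 0.1476 0.0565]
 [0.4875 0.2198 0.0591]]
0.05 422 0.05801143459498007
0.12 776 0.05800744107670004
0.19 718 0.05787715330820588
housing 14333 [[0.5629 0.0471 0.0667]
 [0.6691 0.2505 0.0722]] ((616.5167236328125, 147.87693786621094), (109.24474334716797, 207.80099487304688), 0.829278290271759)
key 1090 ((617.0820922851562, 127.43443298339844), (10.413041114807129, 59.87497329711914), 31.78205108642578)
t 14.22 pos [0.4762 0.1559 0.2318] rot [ 3.14   -0.0003  1.5847] w 0.0551592973821729 F [-0.7735  0.8908 -1.1899] 0.0
shift units [-1.313   5.5301  2.4822] turn units -3.635590206995157
```

View pics/w4.png

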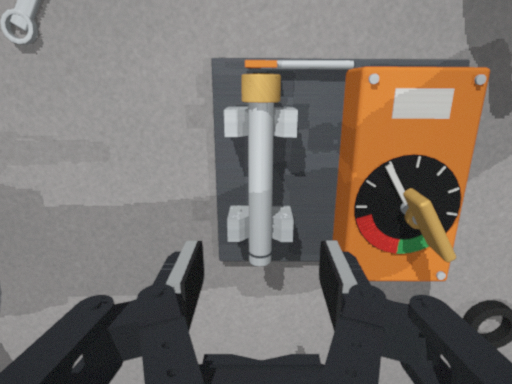

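The rod lies level in both Vs: collar at (261,88), about 87 mm from the cradle's middle. The key shows at (430,222), centred on (0.617, 0.127). Next I move over the key.

Request:
play_rows:
  plan:
    - [[0,0,0],[0,0,-0.9],-1]
    - [[0,0,0],[0,0,-0.9],-1]
    - [[0,0,0],[0,0,-0.9],-1]
    - [[0,0,0],[0,0,-0.9],-1]
    - [[-0.8,0.83,0],[0,0,0],-1]
    - [[-0.8,0.83,0],[0,0,0],-1]
    - [[-0.8,0.83,0],[0,0,0],-1]
    - [[-0.8,0.83,0],[0,0,0],-1]
    - [[-0.76,0.85,0],[0,0,0],-1]
    - [[0,0,0],[0,0,0],-1]
    - [[0,0,0],[0,0,0],-1]

```text
clock: 15.6
position: [0.616, 0.1268, 0.2302]
tool_rot: [-3.14, -0.001, 2.125]
force: [-0.5, -0.1, -0.1]
grip_width: 0.0853
finger_force: 0.0
```

Run:
```python
from h import *
np.set_printoptions(precision=4,suppress=True)
go([.617,.127,.108],2.126)
f=grab_frame("wrist"); W=cloud(f); P=W.reshape(-1,3); px=f["pixels"].reshape(-1,3).astype(int)
k=(P[:,2]>.118)&(P[:,2]<.137)&(abs(P[:,0]-.615)<.06)&(abs(P[:,1]-.125)<.06)&(px[:,0]-px[:,2]>30); p=P[k]
print("key",k.sum(), cv2.minAreaRect((p[:,:2]*1000).astype(np.float32)) if k.any() else 0)
```

```text
t 15.6 pos [0.616  0.1268 0.2302] rot [-3.1405 -0.0007  2.1253] w 0.08526311754207556 F [-0.5086 -0.0754 -0.1209] 0.0
shift units [-0.0168  0.0428  4.8876] turn units -0.004757606964744809
key 1041 ((617.3236083984375, 127.45516967773438), (9.985649108886719, 59.775177001953125), 31.996429443359375)
```

Request:
play_rows:
  plan:
    - [[0,0.05,1],[0,0,0],-1]
    - [[0,0,1],[0,0,0],-1]
    - [[0,0,1],[0,0,0],-1]
    - [[0,0,1],[0,0,0],-1]
    - [[0,0,0.6],[0,0,0],-1]
    - [[0,0,0.3],[0,0,0],-1]
    - [[0,0,0],[0,0,0],1]
    - [[0,0,0],[0,0,0],1]
    - [[0,0,0],[0,0,0],1]
    - [[0,0,0],[0,0,0],1]
    - [[0,0,0],[0,0,0],1]
    - [[0,0,0],[0,0,0],1]
    - [[0,0,0],[0,0,0],1]
    - [[0,0,0],[0,0,0],1]
  newtons: 50

```text
clock: 17.4
position: [0.6167, 0.1263, 0.1089]
tool_rot: [-3.139, 0.0, 2.124]
force: [-13.0, -6.3, 16.8]
grip_width: 0.0179
finger_force: 48.4
```

Request:
play_rows:
  plan:
    - [[0,0,0],[0,0,0],1]
    - [[0,0,0],[0,0,0],1]
    - [[0,0,0],[0,0,0],1]

```text
clock: 17.77
position: [0.6167, 0.1263, 0.1089]
tool_rot: [-3.139, 0.001, 2.124]
force: [-13.7, -5.1, 15.6]
grip_width: 0.0175
finger_force: 48.5
```

Run:
```python
from h import *
f=grab_frame("wrist"); save(f,"w5.png")
np.set_printoptions(precision=3,suppress=True)
o=bot.observe();print(o["grip_width"],o["finger_force"],o["force"],o["moment"],o["position"])
```

```text
0.017963455755738 48.45255732536316 [-12.823  -5.917  16.237] [-1.382  3.035 -0.039] [0.617 0.126 0.109]
```

View pics/w5.png

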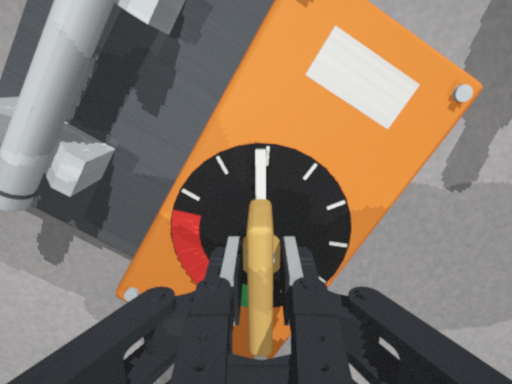

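The wrist view shows the pads at (232,260) and (292,260) closed on a wider hub under the blade, not the blade itself. I'll open, rise about 9 mm and grip again.

Request:
play_rows:
  plan:
    - [[0,0,0],[0,0,0],-0.2]
    - [[0,0,0],[0,0,0],-0.2]
    - [[0,0,0],[0,0,0],-0.2]
    - [[0,0,-0.36],[0,0,0],-0.2]
    - [[0,0,0],[0,0,0],-0.2]
    - [[0,0,0],[0,0,0],1]
    - [[0,0,0],[0,0,0],1]
    - [[0,0,0],[0,0,0],1]
    - [[0,0,0],[0,0,0],1]
    - [[0,0,0],[0,0,0],1]
    - [[0,0,0],[0,0,0],1]
    - [[0,0,0],[0,0,0],1]

```text
clock: 19.32
position: [0.6166, 0.1264, 0.1173]
tool_rot: [-3.138, 0.0, 2.125]
force: [-12.0, -5.5, 13.2]
grip_width: 0.0091
finger_force: 49.9
```

Request:
play_rows:
  plan:
    - [[0,-0.03,-0.02],[0,0,0.5],1]
    - [[0,0,0],[0,0,0.9],1]
    - [[0,0,0],[0,0,0.9],1]
    - [[0,0,0],[0,0,0.9],1]
    - [[0,0,0],[0,0,0.9],1]
    - [[0,0,0],[0,0,0.9],1]

```text
clock: 20.08
position: [0.6167, 0.1263, 0.1174]
tool_rot: [-3.14, 0.001, 1.37]
force: [-2.3, -2.1, -2.2]
grip_width: 0.0091
finger_force: 49.2
```

Request:
play_rows:
  plan:
    - [[0,0,0],[0,0,0.9],1]
    - [[0,0,0],[0,0,0.9],1]
    - [[0,0,0],[0,0,0.9],1]
    - [[0,0,0],[0,0,0.9],1]
    - [[0,0,0],[0,0,0.9],1]
    - [[0,0,0],[0,0,0.9],1]
    - [[0,0,0],[0,0,0],1]
    - [[0,0,0],[0,0,0],-1]
    - [[0,0,0],[0,0,0],-1]
    - [[0,0,0],[0,0,0],-1]
    - [[0,0,0],[0,0,0],-1]
    - [[0,0,0],[0,0,0],-1]
    - [[0,0,0],[0,0,0],-1]
    - [[0,0,0],[0,0,0],-1]

```text
clock: 21.82
position: [0.6173, 0.1268, 0.1178]
tool_rot: [-3.142, -0.0, 0.565]
force: [-0.5, 0.3, 0.3]
grip_width: 0.0855
finger_force: 0.0
```

```bash
cat > key.py <<'E'
from h import *
np.set_printoptions(precision=4,suppress=True)
o=bot.observe(); print(o["clock"],o["position"],o["tool_rot"],o["grip_width"],o["force"],o["qpos"])
for c in ["top","scene","wrist"]:
    f=grab_frame(c); P=cloud(f).reshape(-1,3); px=f["pixels"].reshape(-1,3).astype(int)
    k=(P[:,2]>.117)&(P[:,2]<.138)&(np.hypot(P[:,0]-.617,P[:,1]-.127)<.036)&(px[:,0]-px[:,2]>30); p=P[k]
    if k.sum()>20:
        r=cv2.minAreaRect((p[:,:2]*1000).astype(np.float32)); a=np.deg2rad(r[2]+(90 if r[1][1]>r[1][0] else 0))
        print(c,k.sum(),r,"blade yaw",a,"key angle mod pi",(np.pi-a+.012)%np.pi)
    save(f,"key_%s.png"%c)
E
python3 key.py
```

```text
21.825 [0.6173 0.1268 0.1178] [-3.1416 -0.      0.5648] 0.08552262494672026 [-0.5112  0.2542  0.2964] [-0.2228  0.6803 -0.1108  1.6825  0.0986  0.7842 -1.3849]
scene 68 ((621.6063842773438, 128.65625), (54.630760192871094, 8.1956787109375), 34.34651184082031) blade yaw 0.599459718197533 key angle mod pi 2.55413293539226
wrist 3043 ((617.3037109375, 127.148681640625), (60.50698471069336, 10.012303352355957), 32.40719985961914) blade yaw 0.5656123389021982 key angle mod pi 2.587980314687595
```

Request:
play_rows:
  plan:
    - [[0,0,-0.8],[0,0,0],-1]
    - [[0,0,0],[0,0,-1],-1]
    - [[0,0,0],[0,0,-1],-1]
    - [[0,0,0],[0,0,-1],-1]
    - [[0,0,0],[0,0,-1],-1]
    - [[0,0,0],[0,0,-1],-1]
    - [[0,0,0],[0,0,-1],-1]
    - [[0,0,0],[0,0,-1],-1]
    - [[0,0,0],[0,0,-1],-1]
    - [[0,0,0],[0,0,-1],-1]
    - [[0,0,0],[0,0,-1],-1]
    - [[0,0,0],[0,0,-1],-1]

```text
clock: 23.48
position: [0.6177, 0.1265, 0.1393]
tool_rot: [3.141, 0.001, 2.219]
force: [0.0, 0.1, 0.1]
grip_width: 0.0852
finger_force: 0.0
```

Request:
play_rows:
  plan:
    - [[0,0,0],[0,0,-1],-1]
    - [[0,0,0],[0,0,-1],-1]
    - [[0,0,0],[0,0,-1],-1]
    - [[0,0,0],[0,0,-1],-1]
    - [[0,0,0],[0,0,-1],-1]
    - [[0,0,0],[0,0,-1],-1]
    - [[0,0,0],[0,0,-1],-1]
    - [[0,0,0],[0,0,-1],-1]
    - [[0,0,0],[0,0,-1],-1]
    - [[0,0,0],[0,0,-0.94],-1]
    - [[0,0,0],[0,0,0],-1]
    - [[0,0,0],[0,0,0],-1]

```text
clock: 24.98
position: [0.6175, 0.1266, 0.1384]
tool_rot: [-3.141, 0.0, -2.581]
force: [0.1, 0.2, -1.0]
grip_width: 0.0852
finger_force: 0.0
```

```bash
python3 key.py; python3 -c "
from h import *
go([.617,.127,.1177],3.708-2*np.pi)"
```

```text
24.975 [0.6175 0.1266 0.1384] [-3.1408  0.0003 -2.5811] 0.08524494647631584 [ 0.1449  0.2453 -0.9601] [ 0.2535  0.8049 -0.8781  1.6437  0.7016  1.036   1.2825]
scene 77 ((618.2158813476562, 126.38394165039062), (60.312530517578125, 8.198302268981934), 34.480892181396484) blade yaw 0.6018050975905386 key angle mod pi 2.5517875559992547
wrist 2398 ((616.7625732421875, 127.09764099121094), (59.73182678222656, 9.929892539978027), 32.464088439941406) blade yaw 0.566605231935607 key angle mod pi 2.5869874216541864
t 25.12 pos [0.61732197 0.12680496 0.13807565] rot [-3.14111712e+00  7.01944912e-05 -2.57902286e+00] w 0.08498878147713038 F [-0.0983709  -0.44778581 -0.71975568] 0.0
shift units [0.00679017 0.01385572 0.81501887] turn units -0.025583673375765652
```

Request:
play_rows:
  plan:
    - [[0,0,0.4],[0,0,0],-1]
    - [[0,0,0.42],[0,0,0],-1]
    - [[0,0,0],[0,0,0],1]
    - [[0,0,0],[0,0,0],1]
    - [[0,0,0],[0,0,0],1]
    - [[0,0,0],[0,0,0],1]
    - [[0,0,0],[0,0,0],1]
    - [[0,0,0],[0,0,0],1]
    - [[0,0,0],[0,0,0],1]
    - [[0,0,0],[0,0,0],1]

```text
clock: 26.38
position: [0.6175, 0.1266, 0.1176]
tool_rot: [-3.141, 0.0, -2.578]
force: [-1.0, -2.4, 5.2]
grip_width: 0.0086
finger_force: 50.5
```

Request:
play_rows:
  plan:
    - [[0,0,0],[0,0,0.5],1]
    - [[0,0,0],[0,0,0.9],1]
    - [[0,0,0],[0,0,0.9],1]
    - [[0,0,0],[0,0,0.9],1]
    - [[0,0,0],[0,0,0.9],1]
    - [[0,0,0],[0,0,0.9],1]
    - [[0,0,0],[0,0,0.9],1]
    - [[0,0,0],[0,0,0.9],1]
    - [[0,0,0],[0,0,0.9],1]
    - [[0,0,0],[0,0,0.9],1]
    - [[0,0,0],[0,0,0.9],1]
    - [[0,0,0],[0,0,0.9],1]
    - [[0,0,0],[0,0,0.9],1]
    - [[0,0,0],[0,0,0.9],1]
    - [[0,0,0],[0,0,0],1]
    - [[0,0,0],[0,0,0],1]

```text
clock: 28.38
position: [0.617, 0.125, 0.1175]
tool_rot: [-3.14, 0.002, 1.875]
force: [-5.6, -10.8, 10.8]
grip_width: 0.0089
finger_force: 51.3
```

Request:
play_rows:
  plan:
    - [[0,0,0],[0,0,0],-1]
    - [[0,0,0],[0,0,0],-1]
    - [[0,0,0],[0,0,0],-1]
    - [[0,0,0],[0,0,0],-1]
    - [[0,0,0],[0,0,0],-1]
    - [[0,0,-0.8],[0,0,0],-1]
    - [[0,0,-1],[0,0,0],-1]
    - [[0,0,-1],[0,0,0],-1]
    - [[0,0,-1],[0,0,0],-1]
    - [[0,0,-1],[0,0,0],-1]
    - [[0,0,-1],[0,0,0],-1]
    - [[0,0,0],[0,0,0],-1]
    - [[0,0,0],[0,0,0],-1]

```text
clock: 30.0
position: [0.6171, 0.1268, 0.2627]
tool_rot: [3.141, 0.0, 1.876]
force: [0.2, 0.0, 0.0]
grip_width: 0.0854
finger_force: 0.0
```

```bash
python3 key.py
```

```text
30.0 [0.6171 0.1268 0.2627] [3.1413 0.0001 1.8758] 0.08541672691003568 [0.179  0.0333 0.0199] [ 0.032   0.5514 -0.4982  1.5484  0.2828  1.1138 -0.2243]
scene 123 ((617.6932983398438, 126.05328369140625), (13.601530075073242, 58.44892120361328), 19.44182014465332) blade yaw 1.9101201008996573 key angle mod pi 1.2434725526901358
wrist 823 ((617.20654296875, 127.83323669433594), (9.5615816116333, 58.639549255371094), 17.270771026611328) blade yaw 1.8722281455673055 key angle mod pi 1.2813645080224876
```

View pics/key_wrist.png

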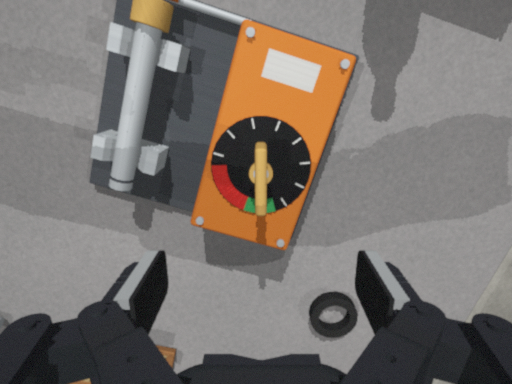

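The blade end at (261,212) covers the pointer, which is in the green sector at about 4.42 rad. The rod is still seated in both Vs, so I'm handing in.

```bash
python3 -c "
from workcell import bot
print(bot.job_done())"
```

```text
the job is handed in; nothing more can be done
None
```

I laid the brass-collared rod level in both V-blocks with its collar over the roller, wound the key to about 4.42 rad (in the green), and handed the job in at about 30 s; the hand-in did not return a verdict.

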